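# Unload the cheese press onto a fresh draining board

### The arm

A 6-joint arm with a two-finger parallel gripper is mounted at the origin on the work surface. World frame = base frame: x ahead of the robot, y to its left, z up, the work surface at z = 0. Lengths are in m, angles in rad, forces in N, time in s.
With the tool pointing down it reaches from about 0.35 to 0.85 m from the base axis. Payload 8.1 kg.
Tool frame: the origin (TCP) lies where the fingers leave the gripper's body, on its centre line; the fingertips stand 84 mm ahead of it and the grasp point (between the pads) lies 65 mm ahead of it; z points along the fingers, y is the line along which they close (so a half turn about z gives the same grasp; the last joint's range is limited). The gripper opens to 93 mm and grips with 3 to 60 N. Pads are 15 mm wide; open, the fingers measure 128 mm over their backs; the gripper's body (75 mm by 188 mm) begins 65 mm behind the grasp point.
Start: joints at [1.042, 0.13, 1.488, -0, 1.523, -0.085], TCP at [0.258, 0.542, 0.303] pointing down, gripper open.
Joint ranges: [-2.96, 2.96], [-0.89, 2.26], [0.02, 2.5], [-1.34, 4.48], [0, 2.73], [-2.66, 2.66]. Speed limits (rad/s): [2.39, 2.39, 2.79, 3.14, 3.14, 3.14].

### API

Orientations are given as a rotation vector (axis times angle).
In Python, from plant import robot gives the robot as it stands.
- The arm moves only by the shell command python3 -m jog 'ROWS' [FORCE]. ROWS is text: rows parted by semicolons, each of 5 numbers parted by spaces: the opening, from 0 (shut) to 1 (fully open), then the shift along the tool's x, y, z in m, then the turn about the tool's z in degrees. A call has 1 to 10 rows; each row shifts and turns the commanded pose from where the row before left it, along the tool's axes as they then stand; what a row does not reach is not made up. A row lasts 1/12 s, in which the tool goes at most 41.7 mm and 7.16 degrees, less where a joint would pass 70% of its speed; a pose out of reach is approached as far as the arm can. A call with a gripper value outside its range is refused whole. The fingers move at their own pace and stop on an object; FORCE is the grip in N (left out, the last holds). Time passes only in rows, so rows that do not move let the fingers close. It gives the time, the measured TCP pose, the force, the opening and the grip force at its end, in the units of the state.
- robot.read_state(): the state, without advancing time (a new reading comes with each control period).
- robot.read_camera(name): name is "scene" or "top"; returns a dict with "color" (420x560x3 uint8, red, green, blue), "intrinsics" (3x3 intrinsics, pixels), "pose" (4x4, takes a point from camera to world coordinates). Camera axes: x right, y down, z forward; pixel columns grow to the right and rows downward; lengths in m; the calibration is good to about 2 mm. A picture is of the moment at which its call begins. There is no depth.
- robot.close_job(): hands the job in; it is judged then, once.
The state is a dict: "t": time; "q": joint angles; "dq": joint speeds; "joint_torque": joint torques, N m; "tool_pos": TCP position; "orientation": TCP orientation; "force": force on the tool from outside, world axes, zero at the start; "wrist_torque": the same for the moment, N m; "opening": finger opening in m; "gripper_force": force on a finger pad.
Only numpy, scipy, OpenCV 4.12 (cv2) and the standard library are available. Lean on these libraries where they do the work, as an engineer would, in place of code of your own. Each camera call takes 0.05 s, during which the arm holds its last target. There are 200 camera calls.

### The job

Unload the cheese press. Slide the top draining board sideways off its stack onto the rack beside it, without lifting it and leaving the other two as they are, until it lies wholly on the rack; unlock the press's panel with its key, swing it fully open and set every mould upright on that board, each wholly on it and none on another. When the press is empty, shut the panel and lock it with the key again; leave everything else on the table where it is.

Things in the scene. Friction and masses are not known exactly. Their poses are not given: they have to be found in the camera images.
- press: stainless bench press for cheese moulds: square open-topped trough, 232 x 232 mm outside, inside 220 x 220, sides along x and y, rim 115 mm and flat bed 55 mm above the table; turned by up to 7 degrees. Origin: centre of its underside, z up. A keeper lip juts 13 mm inwards at the rim on its -y side (x 30 to 90 mm). A steel panel, hinged on its +y side, covers it
- guard (a joint): hinge of the press's guard panel, rad: 0 shut flat on the rim, 1.57 upright, 1.9 fully open, its stop; it swings up and over to the press's +y side. Panel 232 x 234 mm, its top 8.5 mm above the rim; it hides the moulds. Stiff hinge (1.2 N m, up to 10 N at the handle): it stays where it is left. Locked, it has under 0.03 rad play
- guard_handle (a point): middle of the panel's bar handle: round bar 10 mm thick, 80 mm long, along the press's x (parallel to the hinge), its axis 35 mm off the panel's outer face, 17 mm in from the free edge, 217 mm from the hinge; at x -50, y -101, z 158.5 mm in the press's frame when shut. The point turns with the panel: z is its outward normal, -y points from hinge to free edge
- guard_hinge (a point): middle of the panel's hinge axis, at rim height on the press's +y side (y +116 mm in the press's frame)
- key (a joint): key of the quarter-turn cam latch, rad: 0 locked (bow along the press's x, in line with the bar handle), grows counter-clockwise seen from above, 1.57 unlocked (bow square to that), stop at 1.6. Stays where left (0.08 N m). The cam frees the panel above about 1 rad; with the key at locked an open panel cannot be shut, as the cam meets the rim
- key_bow (a point): centre of the key's flat brass bow, 36 mm long, 9 mm thick, 26 mm high, upright on its shaft on the panel; 13 mm below the bow's top, 31.5 mm above the panel, on the key's axis, at x +60, y -70, z 155 mm in the press's frame when the panel is shut; the point's x runs along the bow's length. The key stays in its lock
- rack: low stainless wire draining rack, 260 (x) x 210 (y) mm, top 26.5 mm above the table; origin at table height under its centre
- board3: top one of a stack of three ribbed white plastic draining boards beside the rack, on its -y side; each 220 (x) x 170 (y) x 14 mm, 0.48 kg; origin at the centre of its underside, z up, sides nearly parallel to the rack's. At the start its underside is 28 mm above the table, 1.5 mm above the rack's top, and about 10 to 35 mm of gap lies between stack and rack
- board2: middle board of that stack, the same
- board1: bottom board of that stack, the same
- mould1: filled square pressing mould, white perforated plastic, 56 x 56 x 34 mm, 110 to 180 g, standing in the press; two to four are there. Origin at the centre of its underside, z up when upright, x and y along its sides
- mould2: filled square pressing mould, white perforated plastic, 56 x 56 x 34 mm, 110 to 180 g, standing in the press; two to four are there. Origin at the centre of its underside, z up when upright, x and y along its sides
- mould3: filled square pressing mould, white perforated plastic, 56 x 56 x 34 mm, 110 to 180 g, standing in the press; two to four are there. Origin at the centre of its underside, z up when upright, x and y along its sides
- mould4: filled square pressing mould, white perforated plastic, 56 x 56 x 34 mm, 110 to 180 g, standing in the press; two to four are there. Origin at the centre of its underside, z up when upright, x and y along its sides
- round_mould: empty round white mould, 84 mm wide and 75 mm high; a bystander, leave alone
- follower: white plastic follower disc 50 mm wide with a hub, 26 mm high, between press and rack; a bystander, leave alone
- cheese: small cheese wheel, 108 mm wide, 40 mm high; a bystander, leave alone

How it is judged:
By the outcome, as a careful person would: the job done as asked, in the order asked, and still so for the second after the job is handed in, with the robot touching nothing.
Of mould1, mould2, mould3, mould4 only 2 to 4 are there at a start; the rules pass over those that are not, and their reading is None.
At some moment in a run one of mould1, mould2, mould3, mould4 may be knocked a few centimetres aside while the robot is not near it.
Once in a run the grip may slacken for a moment while it holds something.
It also fails if it takes over 208 s, if anything falls off the work surface, if the arm or the gripper's body presses on something with over 40 N, if the wrist force passes 120 N, or if a joint passes its speed limit or range.

## Working session

There is one attempt and no reset: what is moved stays moved. The work goes in short steps, Python scripts to look and compute and a shell command to move; the robot and the scene stay as the last step left them, time stands still between calls to the robot, and variables do not carry over. Pictures are saved under pics/ and viewed, at most 14 in all, crops included, and the job is handed in when it is done.

```bash
ls; mkdir -p pics; python3 - <<'E'
from plant import robot
import cv2,numpy as np
np.set_printoptions(precision=4,suppress=True)
for n in("scene","top"):
    c=robot.read_camera(n); cv2.imwrite(f"pics/{n}0.png",c["color"][:,:,::-1]); print(n,c["intrinsics"],c["pose"])
s=robot.read_state(); print(s)
E
```

```text
pics
scene [[464.6662   0.     283.7263]
 [  0.     464.6662 204.7342]
 [  0.       0.       1.    ]] [[-0.6422  0.4468 -0.6229  1.336 ]
 [ 0.7663  0.3943 -0.5072  0.623 ]
 [ 0.019  -0.803  -0.5956  0.8532]
 [ 0.      0.      0.      1.    ]]
top [[442.9821   0.     285.1434]
 [  0.     442.9821 206.9725]
 [  0.       0.       1.    ]] [[-0.0601 -0.9776  0.2017  0.3543]
 [-0.9982  0.0597 -0.0076  0.0001]
 [-0.0046 -0.2018 -0.9794  1.1905]
 [ 0.      0.      0.      1.    ]]
{'t': 0.1, 'q': array([ 1.0416,  0.1311,  1.4892, -0.    ,  1.5231, -0.0854]), 'dq': array([ 0.001 , -0.0008, -0.0026,  0.0003,  0.0002, -0.0007]), 'joint_torque': array([  0.0009, -56.1338, -49.3096,   0.0769,   0.0292,  -0.    ]), 'tool_pos': array([0.2574, 0.5415, 0.3018]), 'orientation': array([-0.6914, -3.0641,  0.0025]), 'force': array([-0.1576, -0.0263,  0.1546]), 'wrist_torque': array([-0.0503,  0.0201,  0.0578]), 'gripper_force': 0.0, 'opening': 0.09298676146444816}
```

View pics/scene0.png

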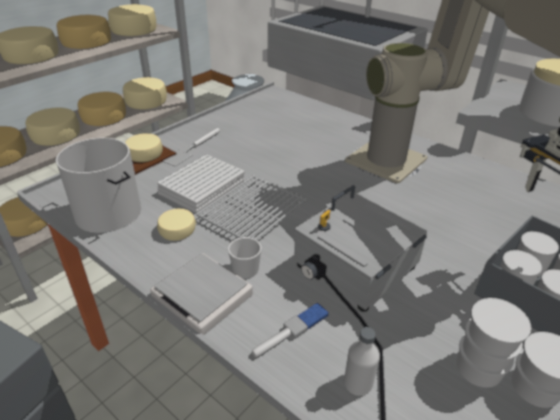

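View pics/top0.png

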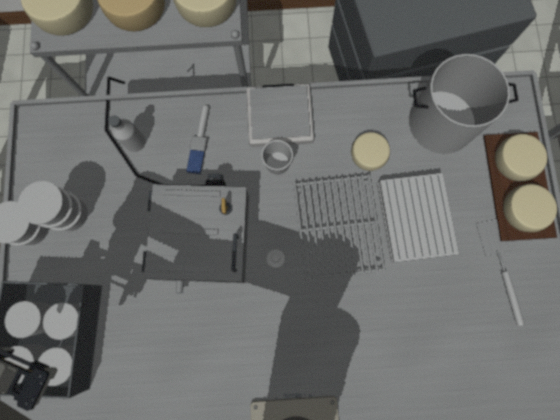

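The scene view shows the press (~(360,250)), its brass key at (325,215), the rack (~(250,210)) and the white stack (~(200,185)). In the top view, the press is at (195,233), the key at (224,205), the bar handle at (236,253), the rack at (340,225), the stack at (420,216), the follower at (276,257) and the round mould at (278,155).

```bash
cat > h.py <<'E'
from plant import robot
import cv2,numpy as np
from scipy.spatial.transform import Rotation as R
np.set_printoptions(precision=4,suppress=True)
def ray(c,uv,z):
    uv=np.atleast_2d(np.asarray(uv,float)); K,P=c["intrinsics"],c["pose"]
    d=np.c_[uv,np.ones(len(uv))]@np.linalg.inv(K).T@P[:3,:3].T
    o=P[:3,3]; return o+d*((z-o[2])/d[:,2])[:,None]
def proj(c,p):
    P=np.linalg.inv(c["pose"]); q=np.atleast_2d(p)@P[:3,:3].T+P[:3,3]; q=q@c["intrinsics"].T; return q[:,:2]/q[:,2:]
def grab(n,name=None,crop=None,s=1):
    c=robot.read_camera(n)
    if name:
        im=c["color"][:,:,::-1]
        if crop: x0,y0,x1,y1=crop; im=im[y0:y1,x0:x1]
        cv2.imwrite(f"pics/{name}.png",cv2.resize(im,None,fx=s,fy=s,interpolation=cv2.INTER_CUBIC))
    return c
def tool():
    s=robot.read_state(); return s["tool_pos"],R.from_rotvec(s["orientation"]).as_matrix()
def go(p,yaw=None):
    """p: target grasp point for tool-down; prints tool-frame shift and turn; yaw=world angle (deg) of tool y axis mod 180"""
    t,M=tool(); g=t+M[:,2]*.065
    d=M.T@(np.array(p)-g); out=d
    a=None
    if yaw is not None:
        now=np.degrees(np.arctan2(M[1,1],M[0,1])); w=(yaw-now+90)%180-90; a=-w
    print("shift tool mm",d*1000,"turn",a,"grasp now",g,"tool z",M[:,2])
E
python3 - <<'E'
from h import *
c=grab("top","t1",(135,165,465,305),2.4)
im=c["color"]; hsv=cv2.cvtColor(im,cv2.COLOR_RGB2HSV)
g=im.min(2)
m=((g>175)).astype(np.uint8); m[:,:375]=0;m[:,465:]=0;m[:165]=0;m[270:]=0
m=cv2.morphologyEx(m,cv2.MORPH_CLOSE,np.ones((9,9)))
cs=cv2.findContours(m,0,2)[0]; k=max(cs,key=cv2.contourArea); r=cv2.minAreaRect(k); b=cv2.boxPoints(r)
print("board px",r,b); print(ray(c,b,.042))
mk=((hsv[:,:,1]>130)&(hsv[:,:,2]>60)).astype(np.uint8); mk[:180]=0;mk[240:]=0;mk[:,:200]=0;mk[:,250:]=0
print("key px",np.argwhere(mk).mean(0)[::-1],mk.sum(),ray(c,np.argwhere(mk).mean(0)[::-1],.16))
go([.5,.3,.3],90)
E
```

```text
Traceback (most recent call last):
ValueError: max() iterable argument is empty
```

View pics/t1.png

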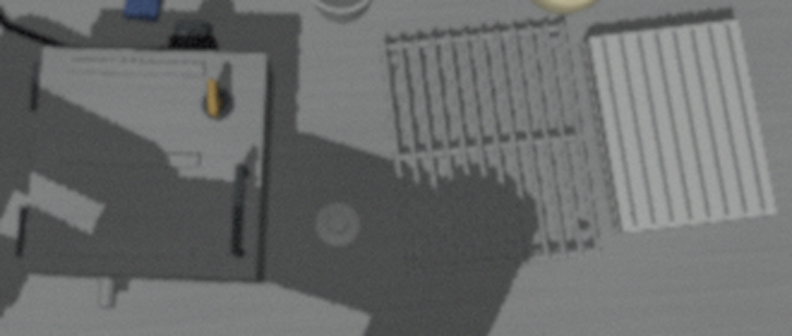

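The crop shows the panel with corners ~(42,48),(268,54),(262,280),(27,272), key bow (212,98), handle (240,210), rack corners (388,37),(565,18),(598,248) and board3 corners (590,38),(738,20),(775,213),(625,232), all in crop pixels.

```bash
python3 - <<'E'
from h import *
c=robot.read_camera("top")
f=lambda L:np.array(L)/2.4+[135,165]
g=c["color"].min(2); print(g[215,420],g[205:212,400:440:5])
hsv=cv2.cvtColor(c["color"],cv2.COLOR_RGB2HSV)
m=(g>120).astype(np.uint8); m[:,:375]=0;m[:,465:]=0;m[:168]=0;m[270:]=0
m=cv2.morphologyEx(m,cv2.MORPH_OPEN,np.ones((3,3)));m=cv2.morphologyEx(m,cv2.MORPH_CLOSE,np.ones((7,7)))
k=max(cv2.findContours(m,0,2)[0],key=cv2.contourArea); r=cv2.minAreaRect(k); print("mask",r)
def rect(n,px,z):
    p=ray(c,f(px),z)[:,:2]; print(n,p.tolist(),"ctr",p.mean(0)); 
    for i in range(len(p)-1): d=p[i+1]-p[i]; print("  edge",np.hypot(*d),np.degrees(np.arctan2(d[1],d[0])))
rect("board",[(590,38),(738,20),(775,213),(625,232)],.042)
print("maskbox",ray(c,cv2.boxPoints(r),.042)[:,:2])
rect("panel",[(42,48),(268,54),(262,280),(27,272)],.1235)
rect("rack",[(388,37),(565,18),(598,248)],.0265)
rect("key",[(212,98)],.165); rect("handle ends",[(242,168),(237,253)],.1585)
rect("follower",[(337,224)],.02)
mk=((hsv[:,:,1]>110)&(hsv[:,:,0]<30)).astype(np.uint8); mk[:180]=0;mk[240:]=0;mk[:,:200]=0;mk[:,250:]=0
a=np.argwhere(mk)[:,::-1]; print("key",a.min(0),a.max(0),a.mean(0),ray(c,a.mean(0),.16)); 
for n in ("scene",):
    c=robot.read_camera(n); hsv=cv2.cvtColor(c["color"],cv2.COLOR_RGB2HSV)
    mk=((hsv[:,:,1]>110)&(hsv[:,:,0]<30)).astype(np.uint8); mk[:200]=0;mk[240:]=0;mk[:,:310]=0;mk[:,345:]=0
    a=np.argwhere(mk)[:,::-1]; print("key scene",a.min(0),a.max(0),a.mean(0),ray(c,a.mean(0),.155))
go([.5,.3,.3],90)
E
```

```text
156 [[155 129 156 153 130 156 150 137]
 [155 129 158 152 137 157 151 140]
 [150 134 157 153 140 156 150 141]
 [149 138 158 151 140 159 143 146]
 [152 138 158 146 143 159 141 149]
 [147 141 156 139 145 156 135 152]
 [149 145 156 139 147 158 133 151]]
mask ((419.5, 218.5), (101.0, 89.0), 90.0)
board [[0.6465135767742397, -0.2688425843736413], [0.6570968539339795, -0.4360809355064379], [0.4402681868084577, -0.4474465636891776], [0.4297362158034152, -0.2840371612080237]] ctr [ 0.5434 -0.3591]
  edge 0.1675728851725614 -86.37900278385766
  edge 0.2171263420025738 -176.9994415330312
  edge 0.1637484510842738 93.68769482313766
maskbox [[ 0.683  -0.2569]
 [ 0.6683 -0.4957]
 [ 0.4004 -0.4576]
 [ 0.4142 -0.2296]]
panel [[0.6498912071492611, 0.3178784142985592], [0.6291380607868131, 0.08417307157543101], [0.3989649215956591, 0.09992510464060335], [0.42086163870130155, 0.3326901606942492]] ctr [0.5247 0.2087]
  edge 0.23462497799952156 -95.07458201344546
  edge 0.2307115093591922 176.08503410948373
  edge 0.23379272345319357 84.62587657145727
rack [[0.6656176107214754, -0.04463985381601083], [0.6755536649161613, -0.2466057414784989], [0.4153101747820216, -0.25673679538586025]] ctr [ 0.5855 -0.1827]
  edge 0.20221015046791416 -87.18350780634944
  edge 0.26044061206054625 -177.77065059761614
key [[0.5771585366332292, 0.1379445421345093]] ctr [0.5772 0.1379]
handle ends [[0.5067853611696694, 0.11172149013271133], [0.4245944831358389, 0.11963548119093469]] ctr [0.4657 0.1157]
  edge 0.08257100996379808 174.50006241061473
follower [[0.45897124249350557, 0.024857697736721786]] ctr [0.459  0.0249]
key [222 199] [225 212] [223.4902 205.6275] [[0.5787 0.1382 0.16  ]]
key scene [321 210] [329 226] [324.4894 217.5106] [[0.58   0.1365 0.155 ]]
shift tool mm [-322.7968 -114.1826  -62.6944] turn -25.42827455933677 grasp now [0.2575 0.5417 0.2372] tool z [-0.0004 -0.0007 -1.    ]
```

```bash
python3 -m jog '1 0 0 0 6.8;1 0 0 0 6.8;1 0 0 0 6.8;1 0 0 0 6.8;1 0 0 0 6.8;1 0 0 0 6.8;1 0 0 0 6.8;1 0 0 0 6.8;1 0 0 0 6.9' 20
python3 - <<'E'
from h import *
go([.549,-.480,.12],3.3)
E
```

```text
t: 1.0
tool_pos: [0.2576, 0.5418, 0.3025]
orientation: [2.164, 2.278, -0.001]
force: [-0.4, 0.4, -0.4]
opening: 0.0926
gripper_force: 0.0
shift tool mm [-1035.3288   238.7397   117.832 ] turn -0.36395431396915967 grasp now [0.2576 0.5418 0.2375] tool z [-0.0002 -0.0003 -1.    ]
```

```bash
python3 -m jog '1 -.0345 .008 0 0;1 -.0345 .008 0 0;1 -.0345 .008 0 0;1 -.0345 .008 0 0;1 -.0345 .008 0 0;1 -.0345 .008 0 0;1 -.0345 .008 0 0;1 -.0345 .008 0 0;1 -.0345 .008 0 0;1 -.0345 .008 0 0' >/dev/null
python3 -m jog '1 -.0345 .008 0 0;1 -.0345 .008 0 0;1 -.0345 .008 0 0;1 -.0345 .008 0 0;1 -.0345 .008 0 0;1 -.0345 .008 0 0;1 -.0345 .008 0 0;1 -.0345 .008 0 0;1 -.0345 .008 0 0;1 -.0345 .008 0 0' >/dev/null
python3 -m jog '1 -.0345 .008 0 0;1 -.0345 .008 0 0;1 -.0345 .008 0 0;1 -.0345 .008 0 0;1 -.0345 .008 0 0;1 -.0345 .008 0 0;1 -.0345 .008 0 0;1 -.0345 .008 0 0;1 -.0345 .008 0 0;1 -.0345 .008 0 0'
python3 - <<'E'
from h import *
go([.549,-.480,.12],3.3)
c=grab("top","t2",(300,130,500,290),3.5)
E
```

```text
t: 3.5
tool_pos: [0.5564, -0.4794, 0.3023]
orientation: [-2.157, -2.284, -0.0]
force: [0.5, 0.3, 0.1]
opening: 0.093
gripper_force: 0.0
shift tool mm [ -0.2408  -7.4082 117.2685] turn -0.038637479079255854 grasp now [ 0.5564 -0.4794  0.2373] tool z [-0.0002  0.0003 -1.    ]
```

View pics/t2.png

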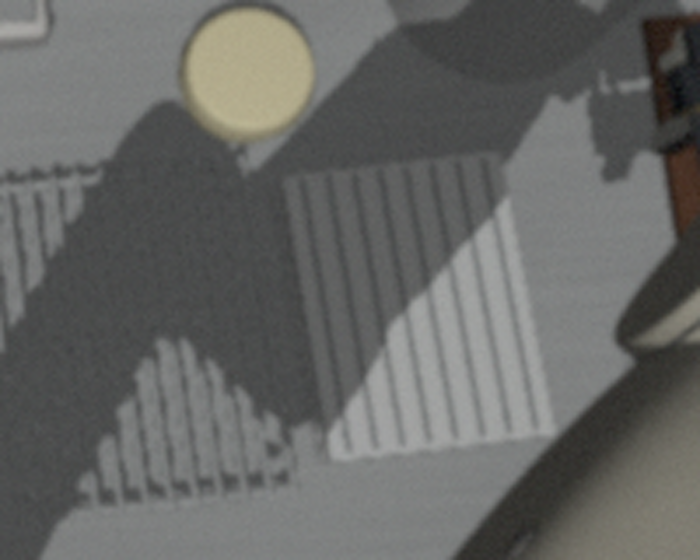

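The top view shows board3 unmoved, its right edge from (505,155) to (552,435) in crop pixels; the arm is behind it and clear. I'll go down behind the edge and push.

```bash
python3 -m jog '1 .003 -.0035 .035 0;1 .003 -.0035 .035 0;1 0 0 .035 0;1 0 0 .035 0;1 0 0 .025 0;1 0 0 .012 0;1 0 0 .01 0;1 0 0 0 0;1 0 0 0 0' >/dev/null
python3 -m jog '1 .006 0 0 0;1 .006 0 0 0;1 .004 0 0 0;1 .003 0 0 0;1 .003 0 0 0;1 .003 0 0 0;1 .003 0 0 0;1 0 0 0 0'
python3 - <<'E'
from h import *
go([.549,-.48,.0505],3.3)
E
```

```text
t: 4.97
tool_pos: [0.5478, -0.4445, 0.1169]
orientation: [2.156, 2.282, -0.0]
force: [1.4, -3.4, 3.2]
opening: 0.0926
gripper_force: 1.8
shift tool mm [-35.3601  -0.9189   1.4383] turn -0.03021208498014971 grasp now [ 0.5479 -0.4446  0.0519] tool z [ 0.0015 -0.0017 -1.    ]
```

```bash
python3 -m jog '1 .012 0 0 .5;1 .014 0 0 .5;1 .016 0 0 0;1 .016 0 0 0;1 .016 0 0 0;1 .016 0 0 0;1 .014 0 0 0;1 .014 0 0 0;1 .014 0 0 0;1 .008 0 0 0' 
python3 -m jog '1 .008 0 0 0;1 .008 0 0 0;1 .006 0 0 0;1 .004 0 0 0;1 0 0 0 0'
python3 - <<'E'
from h import *
go([.549,-.243,.0505],2.2)
c=grab("top","t3",(270,130,490,290),3.5)
E
```

```text
t: 5.8
tool_pos: [0.5415, -0.303, 0.1159]
orientation: [-2.176, -2.265, -0.0]
force: [-0.4, -4.2, 2.7]
opening: 0.0933
gripper_force: 2.4
t: 6.22
tool_pos: [0.5402, -0.2771, 0.1152]
orientation: [-2.175, -2.264, -0.001]
force: [0.4, 0.9, 0.3]
opening: 0.0929
gripper_force: 0.0
shift tool mm [33.6658 10.2264 -0.2655] turn 0.09971547259367242 grasp now [ 0.5401 -0.277   0.0502] tool z [-0.001   0.0014 -1.    ]
```

View pics/t3.png

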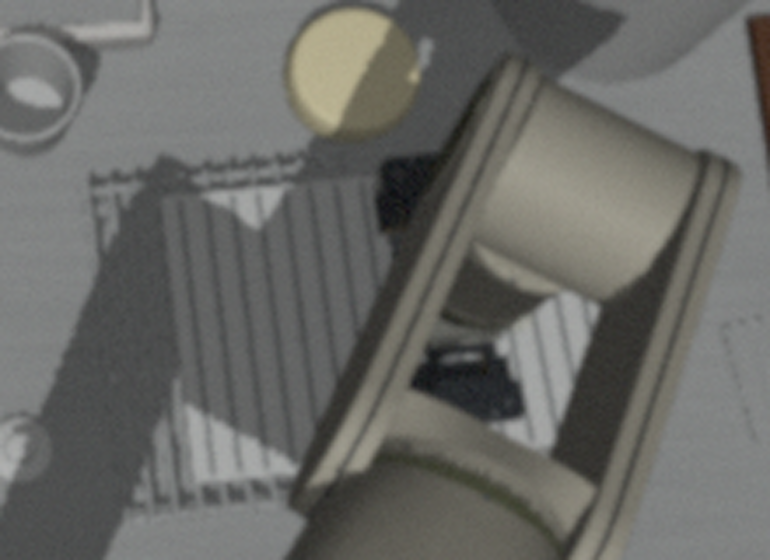

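Board3 now lies mostly on the rack: front edge (165,198)–(195,480) in crop pixels; rack's left side corners (95,175) and (135,510).

```bash
python3 - <<'E'
from h import *
c=robot.read_camera("top")
f=lambda L:np.array(L)/3.5+[270,130]
b=ray(c,f([(165,198),(195,480)]),.041)[:,:2]; r=ray(c,f([(95,175),(135,510)]),.0265)[:,:2]; r2=ray(c,[(384,268)],.0265)[:,:2]
print("board front",b,"rack L",r,"rack lower right",r2)
for p in (b,r):
    d=p[0]-p[1]; print(np.hypot(*d),np.degrees(np.arctan2(d[1],d[0])))
u=(r[0]-r[1]);u/=np.hypot(*u);v=np.array([-u[1],u[0]])
print("board corners in rack-left frame (along x from lower-left, along y)",[( (q-r[1])@u,(q-r[1])@v) for q in b], "rack LR",(r2-r[1])@u,(r2-r[1])@v)
E
```

```text
board front [[ 0.6414 -0.0976]
 [ 0.4267 -0.1037]] rack L [[ 0.6667 -0.046 ]
 [ 0.4082 -0.0588]] rack lower right [[ 0.4162 -0.2564]]
0.2148318585068363 1.6197845976313923
0.2588237792774195 2.8336503044613233
board corners in rack-left frame (along x from lower-left, along y) [(np.float64(0.231003545086411), np.float64(-0.050295603409207745)), (np.float64(0.016219897837727586), np.float64(-0.045744526168106564))] rack LR [-0.0018] [-0.1977]
```

```bash
python3 -m jog '1 .008 0 0 0;1 .008 0 0 0;1 .007 0 0 0;1 .005 0 0 0;1 .004 0 0 0;1 0 0 0 0;1 0 0 0 0'
python3 -m jog '1 -.01 0 -.002 0;1 -.01 0 -.01 0;1 0 0 -.03 0;1 0 0 -.04 0;1 0 0 -.04 0;1 0 0 -.04 0;1 0 0 -.03 0' 
python3 - <<'E'
from h import *
go([.549,-.0,.22],-94.6)
t,M=tool(); print(np.degrees(np.arctan2(M[1,1],M[0,1])), robot.read_state()["q"])
E
```

```text
t: 6.9
tool_pos: [0.5393, -0.2458, 0.1158]
orientation: [-2.176, -2.266, -0.0]
force: [0.0, -0.6, -0.5]
opening: 0.0928
gripper_force: 0.0
t: 7.48
tool_pos: [0.5403, -0.268, 0.3132]
orientation: [2.175, 2.26, 0.002]
force: [-0.0, -0.2, -0.1]
opening: 0.0925
gripper_force: 0.0
shift tool mm [267.7287  18.6498  27.5808] turn -83.18663768309477 grasp now [ 0.5406 -0.2682  0.2482] tool z [ 0.0041 -0.0026 -1.    ]
2.2133623169052195 [-0.5454  0.1307  1.4687 -0.0001  1.5372 -0.584 ]
```

```bash
python3 -m jog '1 .0335 .0045 0 0;1 .0335 .0045 0 0;1 .0335 .0045 0 0;1 .0335 .0045 0 0;1 .0335 .0045 0 0;1 .0335 .0045 0 0' >/dev/null
python3 -m jog '.45 .0335 .0045 0 0;.45 .0335 .0045 0 0;.45 .0335 .0045 0 0;.45 .0335 .0045 0 0;.45 .0335 .0045 0 0;.45 .0335 .0045 0 0' >/dev/null
python3 -m jog '.45 0 0 0 6.93;.45 0 0 0 6.93;.45 0 0 0 6.93;.45 0 0 0 6.93;.45 0 0 0 6.93;.45 0 0 0 6.93;.45 0 0 0 6.93;.45 0 0 0 6.93;.45 0 0 0 6.93;.45 0 0 0 6.93' >/dev/null
python3 -m jog '.45 0 0 0 6.93;.45 0 0 0 6.93;.45 0 0 0 6.93;.45 0 0 0 6.93;.45 0 0 0 0'
python3 - <<'E'
from h import *
go([.5795,.1368,.155],-94.6)
c=grab("top","t4",(130,110,490,300),2.2)
print(robot.read_state()["q"])
E
```

```text
t: 9.73
tool_pos: [0.5788, 0.1364, 0.309]
orientation: [-3.138, 0.141, -0.002]
force: [0.1, 0.3, 1.5]
opening: 0.0418
gripper_force: 0.0
shift tool mm [ 0.5051 -0.4127 88.9509] turn -0.5418952706235842 grasp now [0.5789 0.1364 0.244 ] tool z [ 0.0012  0.     -1.    ]
[ 0.1456  0.1124  1.4966 -0.0001  1.5314  1.7983]
```

View pics/t4.png

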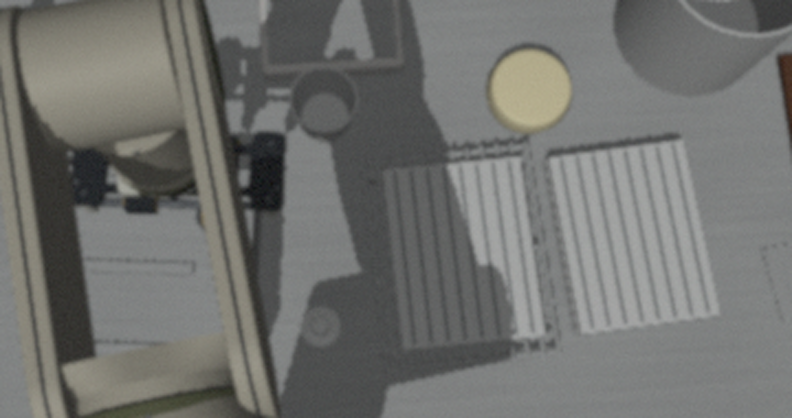

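The top view shows board3 on the rack with corners (385,170),(523,150),(545,335),(403,348) in crop pixels. The stack is in place at (548,155)–(718,318).

```bash
python3 -m jog '.45 0 0 .03 -.5;.45 0 0 .03 0;.45 0 0 .02 0;.45 0 0 .008 0;.45 0 0 0 0'
python3 -m jog '.1 0 0 0 0;.1 0 0 0 0;.1 0 0 0 0;.1 0 0 0 0;.1 0 0 0 0' 25
python3 - <<'E'
from h import *
c=robot.read_camera("top")
f=lambda L:np.array(L)/2.2+[130,110]
b=ray(c,f([(385,170),(523,150),(545,335),(403,348)]),.0405)[:,:2]; print(b,b.mean(0))
r=np.array([[.6667,-.046],[.4082,-.0588]]);u=r[0]-r[1];u/=np.hypot(*u);v=np.array([-u[1],u[0]])
print([((q-r[1])@u*1000,(q-r[1])@v*1000) for q in b])
go([.5795,.1368,.155],-94.6)
E
```

```text
t: 10.2
tool_pos: [0.5769, 0.1369, 0.2175]
orientation: [3.139, -0.112, -0.007]
force: [-1.4, -0.0, -0.3]
opening: 0.0417
gripper_force: 0.0
t: 10.62
tool_pos: [0.5785, 0.1376, 0.221]
orientation: [-3.139, 0.116, -0.003]
force: [-0.2, 0.1, -0.4]
opening: 0.0132
gripper_force: 0.0
[[ 0.6416 -0.0651]
 [ 0.6564 -0.2349]
 [ 0.431  -0.2387]
 [ 0.426  -0.0713]] [ 0.5387 -0.1525]
[(np.float64(232.79287582456217), np.float64(-17.843434291093107)), (np.float64(239.1608791499068), np.float64(-188.1343170057231)), (np.float64(13.91554289571223), np.float64(-180.81080067846423)), (np.float64(17.148839163353177), np.float64(-13.37123134148563))]
shift tool mm [1.1112 0.7218 0.5975] turn 0.37046993547686213 grasp now [0.5784 0.1376 0.1556] tool z [ 0.0013  0.0002 -1.    ]
```

```bash
python3 -m jog '0 0 0 0 0;0 0 0 0 0;0 0 0 0 0'
python3 -m jog '0 0 0 0 -5;0 0 0 0 -6;0 0 0 0 -6;0 0 0 0 -6;0 0 0 0 -6;0 0 0 0 -6;0 0 0 0 -6;0 0 0 0 -6;0 0 0 0 -6;0 0 0 0 -6' 
python3 -m jog '0 0 0 0 -6;0 0 0 0 -6;0 0 0 0 -6;0 0 0 0 -6;0 0 0 0 -4;0 0 0 0 -3;0 0 0 0 0;0 0 0 0 0' 
python3 - <<'E'
from h import *
go([.5795,.1368,.155],-4.6)
print(robot.read_state()["wrist_torque"])
E
```

```text
t: 10.92
tool_pos: [0.5784, 0.1377, 0.2206]
orientation: [-3.139, 0.116, -0.002]
force: [-0.4, 0.7, 5.8]
opening: 0.0093
gripper_force: 24.8
t: 11.75
tool_pos: [0.5791, 0.1363, 0.2206]
orientation: [2.784, 1.449, 0.003]
force: [3.4, -5.2, 3.4]
opening: 0.0096
gripper_force: 25.0
t: 12.42
tool_pos: [0.5798, 0.136, 0.2207]
orientation: [2.299, 2.134, 0.003]
force: [8.6, -5.9, 1.7]
opening: 0.0091
gripper_force: 25.0
shift tool mm [ 0.8757 -0.7196  0.6955] turn 0.3118307078108842 grasp now [0.5801 0.1359 0.1557] tool z [ 0.0048 -0.0021 -1.    ]
[-1.1123 -1.3587 -0.1055]
```

```bash
python3 -m jog '.45 0 0 0 0;.45 0 0 0 0;.45 0 0 0 0;.45 0 0 -.03 0;.45 0 0 -.03 0;.45 0 0 0 -6;.45 0 0 0 -7;.45 0 0 0 -7;.45 0 0 0 -7;.45 0 0 0 -7'>/dev/null
python3 -m jog '.45 0 0 0 -7;.45 0 0 0 -7;.45 0 0 0 -7;.45 0 0 0 -7;.45 0 0 0 -7;.45 0 0 0 -7;.45 0 0 0 -7;.45 0 0 0 -7;.45 0 0 0 0'
python3 - <<'E'
from h import *
go([.4668,.1148,.1585],85.4)
c=grab("top"); hsv=cv2.cvtColor(c["color"],cv2.COLOR_RGB2HSV)
c=grab("scene"); hsv=cv2.cvtColor(c["color"],cv2.COLOR_RGB2HSV)
mk=((hsv[:,:,1]>110)&(hsv[:,:,0]<30)).astype(np.uint8); mk[:200]=0;mk[240:]=0;mk[:,:305]=0;mk[:,350:]=0
a=np.argwhere(mk)[:,::-1]; print("key scene",len(a)); print(a.min(0),a.max(0)) if len(a) else 0
E
```

```text
t: 14.0
tool_pos: [0.5776, 0.1377, 0.2792]
orientation: [-0.106, -3.138, 0.0]
force: [-0.3, -0.6, -0.2]
opening: 0.0419
gripper_force: 0.0
shift tool mm [108.7954 -30.299   55.7983] turn 0.7154282617277516 grasp now [0.5775 0.1377 0.2142] tool z [-0.0013 -0.0001 -1.    ]
key scene 117
[319 210] [330 226]
```

```bash
python3 -m jog '.45 .027 -.0075 0 .7;.45 .027 -.0075 0 0;.45 .027 -.0075 0 0;.45 .028 -.0075 0 0;.45 0 0 .025 0;.45 0 0 .02 0;.45 0 0 .011 0;.45 0 0 0 0' 
python3 -m jog '0 0 0 0 0;0 0 0 0 0;0 0 0 0 0;0 0 0 0 0;0 0 0 0 0;0 0 0 0 0;0 0 0 0 0' 25
python3 - <<'E'
from h import *
go([.4668,.1148,.1585],85.4)
E
```

```text
t: 14.77
tool_pos: [0.4652, 0.1165, 0.2209]
orientation: [-0.14, -3.134, 0.001]
force: [-0.3, -0.2, -0.4]
opening: 0.0418
gripper_force: 0.0
t: 15.35
tool_pos: [0.4673, 0.117, 0.2244]
orientation: [0.136, 3.137, 0.001]
force: [0.1, 1.7, 2.5]
opening: 0.0091
gripper_force: 25.0
shift tool mm [ 0.4063 -2.2719  0.8836] turn -0.35129131423795457 grasp now [0.4674 0.117  0.1594] tool z [ 0.0013  0.0007 -1.    ]
```

```bash
python3 - <<'E'
import numpy as np
r,f=np.hypot(.217,.0435),np.arctan2(.0435,.217)
th=np.linspace(0,1.89,25); y=-r*np.cos(f+th); z=r*np.sin(f+th)
print(np.round(np.c_[np.diff(y),-np.diff(z)],4).tolist())
E
```

```text
[[0.0041, -0.0169], [0.0054, -0.0166], [0.0067, -0.0161], [0.0079, -0.0155], [0.0091, -0.0148], [0.0103, -0.0141], [0.0114, -0.0132], [0.0124, -0.0123], [0.0133, -0.0113], [0.0141, -0.0102], [0.0149, -0.009], [0.0156, -0.0078], [0.0161, -0.0066], [0.0166, -0.0053], [0.017, -0.004], [0.0172, -0.0026], [0.0174, -0.0013], [0.0174, 0.0001], [0.0174, 0.0015], [0.0172, 0.0028], [0.0169, 0.0042], [0.0165, 0.0055], [0.0161, 0.0068], [0.0155, 0.008]]
```

```bash
python3 -m jog '0 0 .004 -.017 0;0 0 .0055 -.0165 0;0 0 .0067 -.016 0;0 0 .008 -.0155 0;0 0 .009 -.015 0;0 0 .0103 -.014 0;0 0 .0114 -.0132 0;0 0 .0124 -.0123 0' 30
python3 - <<'E'
from h import *
go([.4668,.1148,.1585],85.4)
s=robot.read_state(); print(s["force"],s["wrist_torque"],s["opening"])
E
```

```text
t: 16.02
tool_pos: [0.4731, 0.1815, 0.3435]
orientation: [0.14, 3.138, -0.009]
force: [0.1, -7.1, -6.1]
opening: 0.0113
gripper_force: 3.2
shift tool mm [  0.4751 -65.9869 120.3429] turn -0.49447436311383797 grasp now [0.4731 0.1812 0.2785] tool z [ 0.0001 -0.0056 -1.    ]
[ 0.1416 -7.109  -6.0745] [-1.0697 -0.0509 -0.027 ] 0.01129663336743092
```

```bash
python3 -m jog '0 0 0 0 0;0 0 0 0 0;0 0 0 0 0;0 0 0 0 0' 
python3 - <<'E'
from h import *
grab("scene","s1",(240,120,480,300),3)
E
```

```text
t: 16.35
tool_pos: [0.4731, 0.1819, 0.344]
orientation: [0.137, 3.137, -0.005]
force: [-0.7, -9.3, 7.2]
opening: 0.0091
gripper_force: 30.0
```

View pics/s1.png

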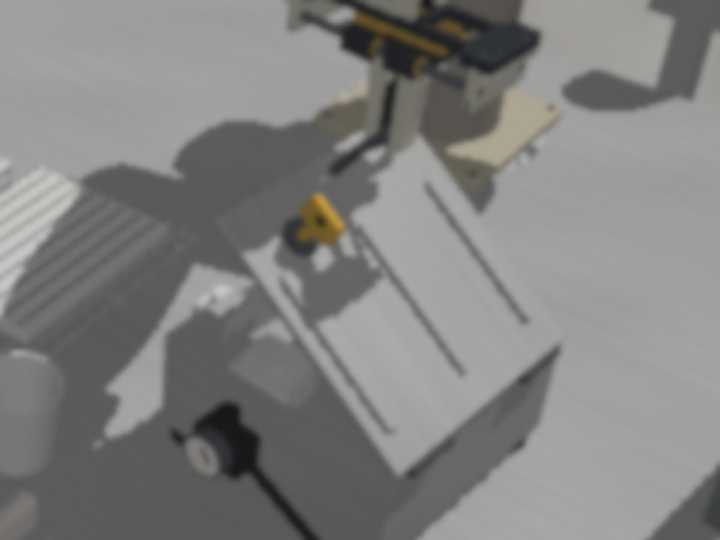

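The panel is about 35–40° open with the bar still in the fingers at (390,140), the key (320,218) square to the handle, and a mould showing at (275,365).

```bash
python3 -m jog '0 0 .0133 -.0113 0;0 0 .0141 -.0102 0;0 0 .0149 -.009 0;0 0 .0156 -.0078 0;0 0 .0161 -.0066 0;0 0 .0166 -.0053 0;0 0 .017 -.004 0;0 0 .0172 -.0026 0' 
python3 -m jog '0 0 .0174 -.0013 0;0 0 .0174 0 0;0 0 .0174 .0015 0;0 0 .0172 .0028 0;0 0 .0169 .0042 0;0 0 .0165 .0055 0;0 0 .0161 .0068 0;0 0 .0155 .008 0;0 0 0 0 0;0 0 0 0 0'
python3 - <<'E'
from h import *
go([.4668,.1148,.1585],85.4)
grab("scene","s2",(200,80,480,290),2.8)
E
```

```text
t: 17.07
tool_pos: [0.4848, 0.3068, 0.4029]
orientation: [0.139, 3.133, -0.002]
force: [3.8, -9.4, 5.9]
opening: 0.0091
gripper_force: 30.0
t: 17.9
tool_pos: [0.496, 0.4431, 0.3716]
orientation: [0.134, 3.137, 0.003]
force: [6.5, 6.9, -2.7]
opening: 0.009
gripper_force: 29.9
shift tool mm [   1.4895 -330.1276  147.3779] turn -0.29011837036708243 grasp now [0.4961 0.4433 0.3066] tool z [ 0.0019  0.0021 -1.    ]
```

View pics/s2.png

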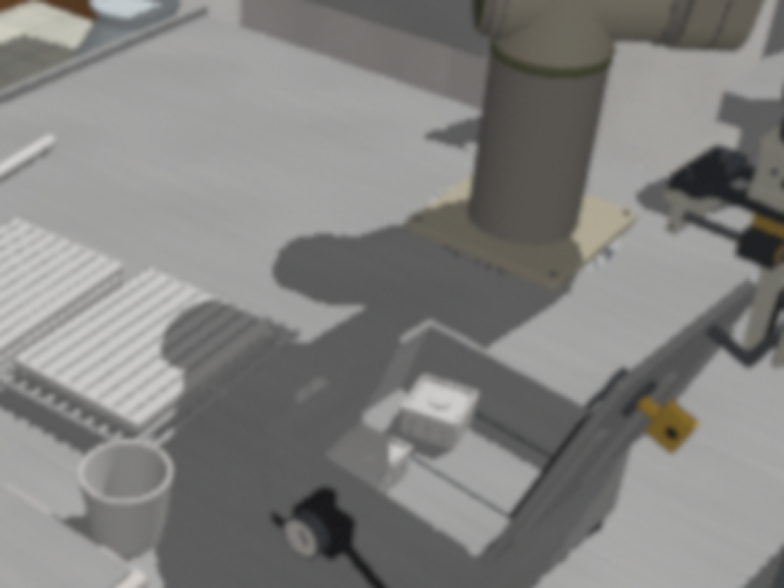

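The panel is fully open (leaning past vertical, right), with a mould at (440,410) and another behind the front wall at (380,455). Now release the bar.

```bash
python3 -m jog '.18 0 0 0 0;.18 0 0 0 0;.18 0 .001 0 0;.18 0 .001 -.01 0;.18 0 0 -.015 0;.18 0 .001 -.02 0;.18 0 .003 -.02 0' 
python3 -m jog '.7 0 .0 -.01 0;.7 -.03 0 0 0;.7 -.03 0 0 0;.7 0 -.03 0 0;.7 0 -.04 0 0;.7 0 -.04 0 0;.7 0 -.04 0 0;.7 0 -.04 0 0;.7 0 -.04 0 0;.7 0 -.04 0 0' 
python3 -m jog '.7 0 -.04 0 0;.7 0 -.04 0 0;.7 0 -.04 0 0;.7 0 -.04 0 0;.7 0 -.04 0 0;.7 0 -.04 0 0;.7 0 -.04 0 0;.7 0 -.04 0 0;.7 0 0 0 0' 
python3 - <<'E'
from h import *
go([.52,.2,.2],85.4)
grab("top","t5",(130,150,330,300),3.9)
E
```

```text
t: 18.53
tool_pos: [0.4954, 0.4475, 0.4386]
orientation: [-0.136, -3.138, 0.001]
force: [0.3, 1.1, 0.2]
opening: 0.0167
gripper_force: 0.0
t: 19.37
tool_pos: [0.5314, 0.172, 0.4477]
orientation: [0.135, 3.138, -0.0]
force: [0.7, -0.8, -0.4]
opening: 0.0646
gripper_force: 0.0
t: 20.12
tool_pos: [0.5031, -0.1512, 0.4473]
orientation: [-0.145, -3.137, 0.004]
force: [-0.0, 0.7, -0.3]
opening: 0.0651
gripper_force: 0.0
shift tool mm [ 15.4363 351.9232 181.3826] turn -0.706358266526891 grasp now [ 0.503  -0.1514  0.3823] tool z [-0.001  -0.0025 -1.    ]
```

View pics/t5.png

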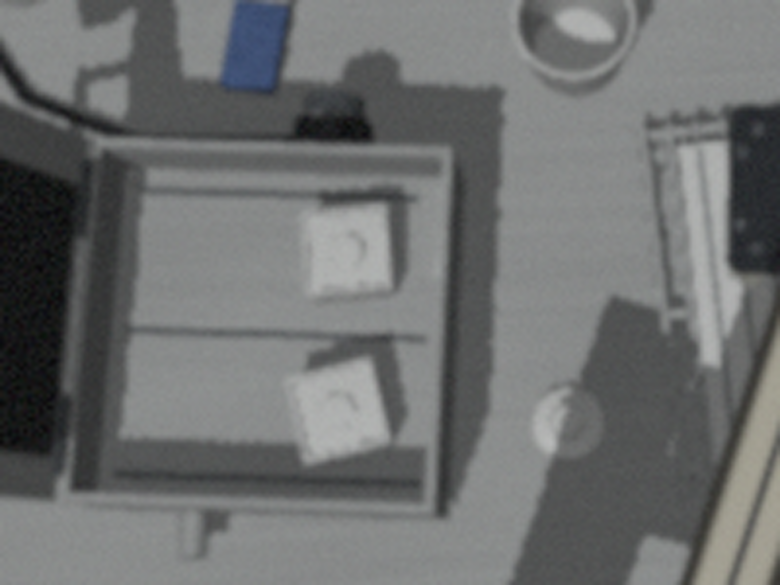

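The press holds two moulds: A with top corners ~(303,212),(388,203),(395,292),(310,298) and B ~(290,378),(375,355),(390,440),(307,465) in crop pixels.

```bash
python3 - <<'E'
from h import *
c=robot.read_camera("top"); g=cv2.resize(c["color"][150:300,130:330].min(2),None,fx=3.9,fy=3.9,interpolation=cv2.INTER_CUBIC)
f=lambda L:np.array(L)/3.9+[130,150]
m=np.zeros_like(g); m[160:480,150:440]=(g[160:480,150:440]>150)
m=cv2.morphologyEx(m,cv2.MORPH_OPEN,np.ones((9,9)))
def pf(p):
    a=np.radians(4.6); d=np.array(p[:2])-[.5243,.2125]; return np.array([[np.cos(a),-np.sin(a)],[np.sin(a),np.cos(a)]])@d*1000
for k in cv2.findContours(m,0,2)[0]:
    if cv2.contourArea(k)<2000: continue
    r=cv2.minAreaRect(k); b=cv2.boxPoints(r); print("mask",r)
for n,px in dict(A=[(303,210),(388,203),(395,292),(310,298)],B=[(290,378),(375,355),(390,440),(307,465)]).items():
    p=ray(c,f(px),.089)[:,:2]; e=[p[1]-p[0],p[2]-p[3],]; d=e[0]+e[1]; u=p[0]+p[1]-p[2]-p[3]
    print(n,"ctr",p.mean(0),"press",pf(p.mean(0)),"size",np.hypot(*d)/2,np.hypot(*u)/2,"y-side",np.degrees(np.arctan2(-d[1],-d[0])),"x-side",np.degrees(np.arctan2(u[1],u[0])), )
rim=ray(c,f([(85,135),(452,147),(437,515),(65,500)]),.115); print(rim[:,:2],[pf(q) for q in rim])
for v in ((303,210),):pass
E
```

```text
mask ((335.9588317871094, 410.064697265625), (86.4468002319336, 88.39916229248047), 77.47119140625)
mask ((345.130859375, 251.0279541015625), (82.0527572631836, 84.37942504882812), 85.66769409179688)
A ctr [0.5725 0.1586] press [ 52.409  -49.8715] size 0.05526134718171407 0.05881171027336333 y-side 90.96816831708495 x-side 2.7030534355249025
B ctr [0.4699 0.1671] press [-50.5568 -49.6251] size 0.0552436292876719 0.05601368322935696 y-side 102.5763879523798 x-side 8.820476093670205
[[0.6534 0.3222]
 [0.631  0.0868]
 [0.3987 0.1058]
 [0.4216 0.3343]] [array([119.84  , 119.6749]), array([ 116.3886, -116.7557]), array([-116.6224, -116.4076]), array([-112.104 ,  113.2138])]
```

```bash
python3 -m jog '.7 0 0 0 6.93;.7 0 0 0 6.93;.7 0 0 0 6.93;.7 0 0 0 6.93;.7 0 0 0 6.93;.7 0 0 0 6.93' >/dev/null
python3 -m jog '.7 0 0 0 6.93;.7 0 0 0 6.93;.7 0 0 0 6.93;.7 0 0 0 6.93;.7 0 0 0 6.93;.7 0 0 0 6.93;.7 0 0 0 0' >/dev/null
python3 - <<'E'
from h import *
go([.5725,.1595,.2],1.5)
E
```

```text
shift tool mm [300.5204  76.5322 182.9572] turn 0.18729271617159782 grasp now [ 0.5048 -0.1432  0.3828] tool z [ 0.0004  0.0004 -1.    ]
```

```bash
python3 -m jog '.7 .03 .0077 .018 0;.7 .03 .0077 .018 0;.7 .03 .0077 .018 0;.7 .03 .0077 .018 0;.7 .03 .0077 .018 0;.7 .03 .0077 .018 0;.7 .03 .0077 .018 0;.7 .03 .0076 .018 0;.7 .03 .0076 .018 0;.7 .03 .0076 .018 0' >/dev/null
python3 -m jog '.68 0 0 .03 0;.68 0 0 .02 0;.68 0 0 0 0;.68 0 0 0 0'
python3 - <<'E'
from h import *
go([.5725,.1595,.079],1.5)
c=grab("scene","s3",(240,140,420,280),4)
E
```

```text
t: 22.47
tool_pos: [0.57, 0.1582, 0.2165]
orientation: [-2.178, -2.261, 0.004]
force: [1.0, -0.5, 0.5]
opening: 0.0634
gripper_force: 0.0
shift tool mm [ 1.2203  2.982  72.5039] turn 0.6333608334771696 grasp now [0.5698 0.1582 0.1515] tool z [-0.0031 -0.0004 -1.    ]
```

View pics/s3.png

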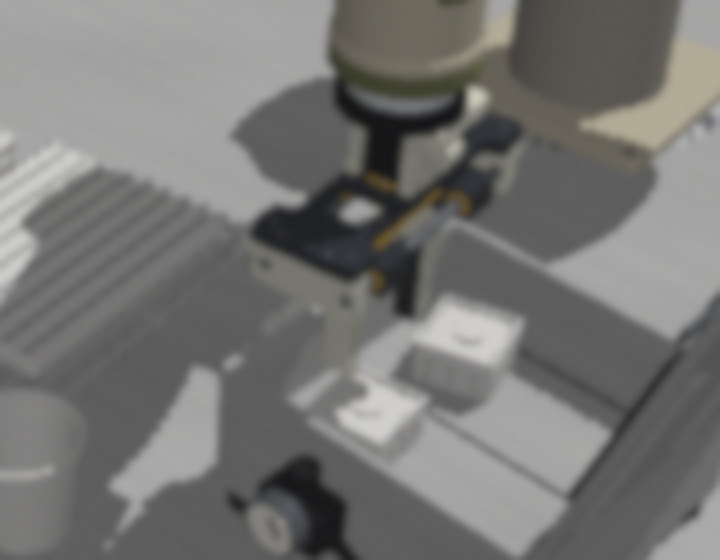

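The gripper is above the near mould A, whose top centre is at about (378,408) in this crop; B is at (465,335). I'll check A against its expected projection.

```bash
python3 - <<'E'
from h import *
c=robot.read_camera("scene")
f=lambda p:(proj(c,p)-[240,140])*4
print("A",f([.5725,.1595,.089]),"B",f([.4699,.1675,.089]),"tips mid",f([.5698,.1582,.1325]))
h=lambda L:ray(c,np.array(L)/4+[240,140],.089)[:,:2]
print("from scene A",h([(378,408)]),"B",h([(465,335)]))
t=robot.read_camera("top"); im=t["color"].min(2); print(im[205:230:4,205:240:5])
E
```

```text
A [[367.2128 402.1834]] B [[467.0373 330.4574]] tips mid [[373.7242 345.5002]]
from scene A [[0.5726 0.1678]] B [[0.4748 0.1691]]
[[ 54  59 120  83 116  51  83]
 [ 64  47 115  86 122  49  84]
 [124 126 103 107 120  49 125]
 [106 102  99 116 122  57 119]
 [ 41  31  46 122 115  75  97]
 [ 35  37  37 122 100  97  65]
 [ 25  33  32 121  87 112  53]]
```

```bash
python3 -m jog '.68 .0025 .003 .015 .6;.68 0 0 .02 0;.68 0 0 .02 0;.68 0 0 .012 0;.68 0 0 .005 0;.68 0 0 0 0' 
python3 -m jog '.3 0 0 0 0;.3 0 0 0 0;.3 0 0 0 0;.3 0 0 0 0;.3 0 0 0 0' 30
python3 - <<'E'
from h import *
go([.594,-.151,.0655],1.7)
E
```

```text
t: 23.12
tool_pos: [0.5739, 0.1597, 0.1453]
orientation: [-2.196, -2.246, 0.001]
force: [0.0, -0.6, 0.8]
opening: 0.063
gripper_force: 0.0
t: 23.53
tool_pos: [0.5751, 0.1601, 0.1472]
orientation: [2.195, 2.245, 0.003]
force: [-1.2, -0.9, 5.4]
opening: 0.0555
gripper_force: 30.0
shift tool mm [-311.4253   11.6948   16.6497] turn -0.40682939517486716 grasp now [0.5752 0.1601 0.0822] tool z [ 0.0026  0.0004 -1.    ]
```

```bash
python3 -m jog '.3 0 0 -.01 0;.3 0 0 -.02 0;.3 0 0 -.03 0;.3 0 0 -.03 0;.3 0 0 -.02 0;.3 0 0 0 0' 35
python3 -m jog '.3 -.015 .0012 0 0;.3 -.03 .0012 0 0;.3 -.033 .0012 0 0;.3 -.033 .0012 0 0;.3 -.033 .0012 0 0;.3 -.033 .0012 0 0;.3 -.033 .0012 0 0;.3 -.033 .0012 0 0;.3 -.033 .0012 0 0' 
python3 -m jog '.3 -.02 .001 0 0;.3 -.012 0 0 0;.3 -.003 0 0 0;.3 0 0 0 0'
python3 - <<'E'
from h import *
go([.594,-.151,.0687],1.7)
E
```

```text
t: 24.03
tool_pos: [0.5764, 0.1604, 0.2623]
orientation: [2.193, 2.243, 0.012]
force: [1.1, 0.2, 0.1]
opening: 0.0558
gripper_force: 34.9
t: 24.78
tool_pos: [0.5905, -0.1172, 0.2546]
orientation: [-2.195, -2.246, 0.001]
force: [0.4, 0.1, -1.6]
opening: 0.0558
gripper_force: 34.9
t: 25.12
tool_pos: [0.5926, -0.1508, 0.2549]
orientation: [-2.196, -2.244, 0.0]
force: [-0.1, -0.5, -2.0]
opening: 0.0557
gripper_force: 34.9
shift tool mm [ -0.3641   1.6002 121.1545] turn -0.46295985211116886 grasp now [ 0.5925 -0.1508  0.1899] tool z [-0.0011  0.0007 -1.    ]
```

```bash
python3 -m jog '.3 0 0 .03 0;.3 0 0 .03 0;.3 0 0 .03 0;.3 0 0 .02 0;.3 0 0 .006 0;.3 0 0 .003 0;.3 0 0 .001 0;.3 0 0 0 0;.3 0 0 0 0' 
python3 - <<'E'
from h import *
go([.594,-.151,.0687],1.7)
E
```

```text
t: 25.87
tool_pos: [0.5941, -0.1508, 0.1377]
orientation: [2.194, 2.245, 0.002]
force: [-1.0, -0.2, -0.8]
opening: 0.0558
gripper_force: 34.9
shift tool mm [-0.1402 -0.3555  3.9599] turn -0.38545938722279516 grasp now [ 0.5943 -0.1508  0.0727] tool z [ 0.003 -0.001 -1.   ]
```

```bash
python3 -m jog '.3 0 0 .001 0;.3 0 0 .001 0;.3 0 0 .001 0;.3 0 0 0 0'; python3 -m jog '.3 0 0 .001 0;.3 0 0 .001 0;.3 0 0 0 0'
```

```text
t: 26.2
tool_pos: [0.5931, -0.1509, 0.1328]
orientation: [2.196, 2.246, 0.0]
force: [-0.9, -0.4, -0.2]
opening: 0.0559
gripper_force: 34.9
t: 26.45
tool_pos: [0.5931, -0.1509, 0.1327]
orientation: [2.196, 2.246, 0.0]
force: [-9.1, 2.0, 15.4]
opening: 0.0557
gripper_force: 34.9
```

```bash
python3 -m jog '.3 0 0 -.001 0;.7 0 0 0 0;.7 0 0 0 0;.7 0 0 0 0;.7 0 0 -.01 0;.7 0 0 -.025 0;.7 0 0 -.035 0;.7 0 0 -.04 0;.7 0 0 -.03 0;.7 0 0 0 0' 
python3 - <<'E'
from h import *
c=robot.read_camera("top")
g=cv2.resize(c["color"][150:300,130:330].min(2),None,fx=3.9,fy=3.9,interpolation=cv2.INTER_CUBIC)
m=np.zeros_like(g); m[160:480,150:440]=(g[160:480,150:440]>150)
m=cv2.morphologyEx(m,cv2.MORPH_OPEN,np.ones((9,9)))
for k in cv2.findContours(m,0,2)[0]:
    if cv2.contourArea(k)<2000: continue
    r=cv2.minAreaRect(k); print("mask",r,ray(c,np.array(r[0])/3.9+[130,150],.089))
go([.4699,.168,.152],10.5)
E
```

```text
t: 27.28
tool_pos: [0.5959, -0.1517, 0.2813]
orientation: [2.188, 2.238, 0.009]
force: [1.3, 0.4, 0.9]
opening: 0.0652
gripper_force: 0.0
mask ((338.6741943359375, 409.57867431640625), (83.36442565917969, 81.8895492553711), 76.4295654296875) [[0.4698 0.1683 0.089 ]]
shift tool mm [ 322.5879 -119.0273   58.5703] turn -9.204389251097226 grasp now [ 0.5957 -0.1516  0.2127] tool z [ 0.0089 -0.0031 -1.    ]
```

```bash
python3 -m jog '.68 .0323 -.0119 0 0;.68 .0323 -.0119 0 0;.68 .0323 -.0119 0 0;.68 .0323 -.0119 0 0;.68 .0323 -.0119 0 0;.68 .0323 -.0119 0 0;.68 .0323 -.0119 0 0;.68 .0323 -.0119 0 0;.68 .0323 -.0119 0 0;.68 .0323 -.0119 0 0' >/dev/null
python3 -m jog '.68 0 0 .02 -4.6;.68 0 0 .02 -4.6;.68 0 0 .02 0;.68 0 0 0 0;.68 0 0 0 0'
python3 - <<'E'
from h import *
go([.4699,.168,.0815],10.5)
c=robot.read_camera("scene")
h=lambda p:proj(c,p)
im=c["color"].min(2)[190:260,320:400]; m=(im>140).astype(np.uint8); print(m.sum()); 
for k in cv2.findContours(m,0,2)[0]:
    if cv2.contourArea(k)>60: print(cv2.boundingRect(k),cv2.contourArea(k))
print("exp B",proj(c,[.4699,.168,.089]))
E
```

```text
t: 28.58
tool_pos: [0.4653, 0.1692, 0.2099]
orientation: [-2.008, -2.413, 0.005]
force: [-0.5, 0.1, 0.8]
opening: 0.0626
gripper_force: 0.0
shift tool mm [-2.0013  4.7931 63.3845] turn -0.0348298847012245 grasp now [0.4651 0.1692 0.1449] tool z [-0.0041 -0.001  -1.    ]
1532
(8, 51, 44, 19) 368.0
(31, 44, 41, 26) 493.0
(30, 27, 20, 16) 193.0
(54, 3, 26, 27) 285.0
exp B [[356.9197 222.6928]]
```

```bash
python3 -m jog '.68 -.001 .0048 .015 0;.68 0 0 .02 0;.68 0 0 .015 0;.68 0 0 .009 0;.68 0 0 .004 0;.68 0 0 0 0' 
python3 -m jog '.3 0 0 0 0;.3 0 0 0 0;.3 0 0 0 0;.3 0 0 0 0;.3 0 0 0 0' 35
python3 - <<'E'
from h import *
go([.484,-.154,.19],10.5)
E
```

```text
t: 29.13
tool_pos: [0.4716, 0.1692, 0.1486]
orientation: [-2.009, -2.415, 0.001]
force: [0.5, 0.0, 0.3]
opening: 0.0637
gripper_force: 0.0
t: 29.55
tool_pos: [0.4723, 0.1696, 0.1499]
orientation: [2.008, 2.414, 0.002]
force: [-0.5, -0.4, 6.3]
opening: 0.0557
gripper_force: 35.0
shift tool mm [-320.2775  -47.377  -105.2528] turn -0.006912868537895633 grasp now [0.4725 0.1696 0.0849] tool z [ 0.002   0.0004 -1.    ]
```

```bash
python3 -m jog '.3 0 0 -.01 0;.3 0 0 -.02 0;.3 0 0 -.03 0;.3 0 0 -.03 0;.3 0 0 -.015 0;.3 0 0 0 0' 35
python3 -m jog '.3 -.016 -.0024 0 0;.3 -.033 -.005 0 0;.3 -.033 -.005 0 0;.3 -.033 -.005 0 0;.3 -.033 -.005 0 0;.3 -.033 -.005 0 0;.3 -.033 -.005 0 0;.3 -.033 -.005 0 0;.3 -.033 -.005 0 0' >/dev/null
python3 -m jog '.3 -.025 -.003 0 0;.3 -.012 -.002 0 0;.3 -.003 0 0 0;.3 0 0 0 4.4;.3 0 0 0 4.4;.3 0 0 0 0;.3 0 0 0 0'
python3 - <<'E'
from h import *
go([.484,-.154,.0704],1.7)
E
```

```text
t: 30.05
tool_pos: [0.4735, 0.1699, 0.2588]
orientation: [2.006, 2.412, 0.01]
force: [0.4, 1.1, -1.9]
opening: 0.0557
gripper_force: 35.0
t: 31.38
tool_pos: [0.4831, -0.1527, 0.253]
orientation: [-2.184, -2.257, 0.0]
force: [-1.1, -0.3, -1.7]
opening: 0.0559
gripper_force: 35.0
shift tool mm [ -1.4853   1.0029 117.5536] turn 0.18905230945404128 grasp now [ 0.483  -0.1526  0.188 ] tool z [-0.0008  0.0008 -1.    ]
```

```bash
python3 -m jog '.3 -.0015 .001 .03 0;.3 0 0 .03 0;.3 0 0 .03 0;.3 0 0 .018 0;.3 0 0 .005 0;.3 0 0 .001 0;.3 0 0 0 0;.3 0 0 0 0;.3 0 0 .001 0;.3 0 0 0 0' 
python3 -m jog '.3 0 0 .001 0;.3 0 0 0 0;.3 0 0 .001 0;.3 0 0 0 0'
```

```text
t: 32.22
tool_pos: [0.4851, -0.1557, 0.1399]
orientation: [2.186, 2.253, 0.001]
force: [-0.0, -0.4, -1.4]
opening: 0.0558
gripper_force: 35.0
t: 32.55
tool_pos: [0.4842, -0.1554, 0.1364]
orientation: [-2.188, -2.254, 0.0]
force: [0.1, 0.3, -1.8]
opening: 0.0557
gripper_force: 35.0
```

```bash
python3 -m jog '.3 0 0 .001 0;.3 0 0 0 0'; python3 -m jog '.3 0 0 .001 0;.3 0 0 0 0'
```

```text
t: 32.72
tool_pos: [0.4843, -0.1554, 0.1354]
orientation: [-2.188, -2.254, 0.0]
force: [0.6, -0.2, -2.3]
opening: 0.0558
gripper_force: 35.0
t: 32.88
tool_pos: [0.4843, -0.1554, 0.1354]
orientation: [-2.188, -2.254, 0.0]
force: [-5.5, 1.1, 8.6]
opening: 0.0561
gripper_force: 35.0
```

```bash
python3 -m jog '.7 0 0 0 0;.7 0 0 0 0;.7 0 0 0 0;.7 0 0 -.01 0;.7 0 0 -.025 0;.7 0 0 -.035 0;.7 0 0 -.04 0;.7 0 0 -.04 0;.7 0 0 -.04 0;.7 0 0 -.04 0' >/dev/null
python3 -m jog '.4 0 0 -.04 0;.4 0 0 -.04 0;.4 0 0 -.02 0;.4 .03 0 0 0;.4 .033 0 0 0;.4 .033 0 0 0;.4 .033 0 0 0;.4 .033 0 0 0;.4 .033 0 0 0;.4 .033 0 0 0' >/dev/null
python3 -m jog '.2 .033 0 0 0;.2 .033 0 0 0;.2 .033 0 0 0;.2 .033 0 0 0;.2 .033 0 0 0;.2 .033 0 0 0;.2 .033 0 0 0;.2 .033 0 0 0;.2 .033 0 0 0;.2 .033 0 0 0' >/dev/null
python3 -m jog '.2 0 0 0 -7;.2 0 0 0 -7;.2 0 0 0 -7;.2 0 0 0 -7;.2 0 0 0 -7;.2 0 0 0 -7;.2 0 0 0 -7;.2 0 0 0 -7;.2 0 0 0 -7;.2 0 0 0 -7' >/dev/null
python3 -m jog '.2 0 0 0 -7;.2 0 0 0 -6.7;.2 0 0 0 0'
python3 - <<'E'
from h import *
go([.496,.4435,.3066],85.4)
c=grab("top","t6",(120,130,480,310),2.2)
E
```

```text
t: 36.47
tool_pos: [0.4676, 0.4023, 0.4652]
orientation: [0.117, 3.139, 0.0]
force: [-0.6, -0.5, -0.9]
opening: 0.0182
gripper_force: 0.0
shift tool mm [-25.182   43.1871  93.6212] turn 0.316460781214829 grasp now [0.4676 0.4023 0.4002] tool z [ 0.0002  0.0002 -1.    ]
```

View pics/t6.png

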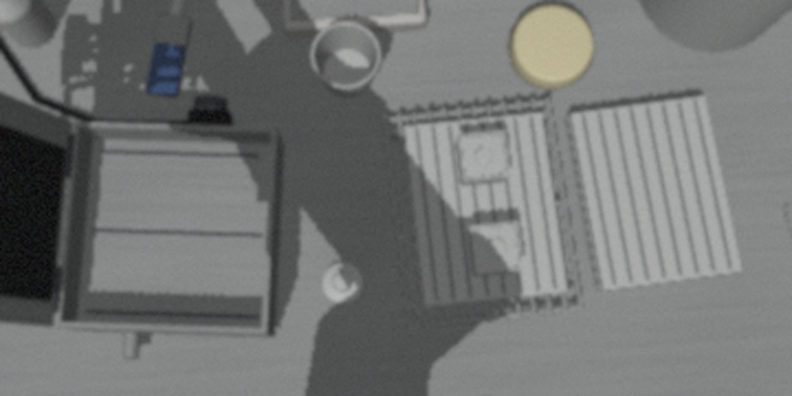

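The press is empty. Both moulds stand on board3, at (483,152) and (497,248) in the crop, and the bystanders and stack are unmoved. Now I'll push the bar from behind to start closing the panel.

```bash
python3 -m jog '0 -.0125 .03 0 0;0 -.0127 .03 0 0;0 0 .014 0 0;0 0 0 .03 0;0 0 0 .03 0;0 0 0 .025 0;0 0 0 .008 0;0 0 0 0 0' 
python3 - <<'E'
from h import *
go([.496,.4435,.3066],85.4)
E
```

```text
t: 37.18
tool_pos: [0.498, 0.4735, 0.3682]
orientation: [-0.131, -3.134, 0.006]
force: [0.6, -0.0, 0.2]
opening: 0.0003
gripper_force: 0.0
shift tool mm [ -0.7183 -29.806   -3.2584] turn -0.17604124266210874 grasp now [0.4978 0.4733 0.3032] tool z [-0.0045 -0.0037 -1.    ]
```

```bash
python3 -m jog '0 0 -.008 -.002 0;0 0 -.01 -.003 0;0 0 -.012 -.005 0;0 0 -.012 -.005 0;0 0 -.012 -.004 0;0 0 -.012 -.004 0;0 0 -.012 -.003 0;0 0 -.012 -.002 0;0 0 -.012 -.001 0;0 0 0 0 0' 
python3 - <<'E'
from h import *
go([.496,.4435,.3066],85.4)
c=grab("scene","s4",(280,100,480,280),3.3)
E
```

```text
t: 38.02
tool_pos: [0.4912, 0.3712, 0.4057]
orientation: [0.129, 3.133, 0.007]
force: [-0.1, -0.1, -0.2]
opening: 0.0005
gripper_force: 0.0
shift tool mm [ 1.7255 72.0423 34.4006] turn -0.11021458013134122 grasp now [0.4916 0.3714 0.3407] tool z [ 0.0061  0.0039 -1.    ]
```

View pics/s4.png

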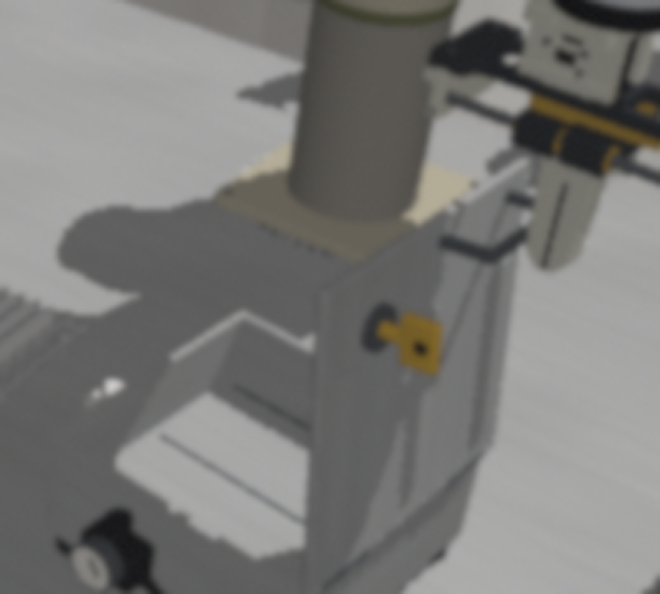

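The panel is about upright, with the bar at ~(490,250) and the closed fingers just behind it at (560,230). I'll regrip the bar from above.

```bash
python3 -m jog '0 0 .005 0 0;0 0 0 -.025 0;0 0 0 -.03 0;.22 0 -.014 0 0;.22 0 -.0135 0 0;.22 0 0 0 0;.22 0 0 0 0;.22 0 0 0 0' 
python3 - <<'E'
from h import *
go([.490,.349,.3356],85.4)
E
```

```text
t: 38.73
tool_pos: [0.4888, 0.3506, 0.4551]
orientation: [-0.126, -3.138, 0.0]
force: [-0.3, 0.2, -0.4]
opening: 0.0201
gripper_force: 0.0
shift tool mm [-1.3536 -1.5083 54.5188] turn -0.010995237434741512 grasp now [0.4888 0.3506 0.3901] tool z [-0.0006 -0.0002 -1.    ]
```

```bash
python3 -m jog '.22 0 -.0015 .015 0;.22 0 0 .015 0;.22 0 0 .01 0;.22 0 0 .006 0;.22 0 0 .005 0;.22 0 0 .003 0;.22 0 0 0 0' 
python3 -m jog '0 0 0 0 0;0 0 0 0 0;0 0 0 0 0;0 0 0 0 0' 30
python3 - <<'E'
from h import *
go([.490,.349,.3356],85.4)
r,f=np.hypot(.217,.0435),np.arctan2(.0435,.217)
t,M=tool(); g=t+.065*M[:,2]; y0=(g[1]-.333)/.9968; print("rel y",y0,"z",g[2]-.115)
th0=np.arccos(-y0/r)-f; print(th0)
th=np.linspace(th0,0.0,20); y=-r*np.cos(f+th); z=r*np.sin(f+th)
print(np.round(np.c_[np.diff(y),-np.diff(z)],4).tolist())
E
```

```text
t: 39.32
tool_pos: [0.4887, 0.3486, 0.4011]
orientation: [-0.126, -3.138, 0.001]
force: [0.2, -0.3, 0.1]
opening: 0.0203
gripper_force: 0.0
t: 39.65
tool_pos: [0.4888, 0.3492, 0.4024]
orientation: [0.125, 3.138, 0.003]
force: [1.3, 5.2, 0.1]
opening: 0.0091
gripper_force: 30.0
shift tool mm [-1.1055 -0.2538  1.7708] turn 0.021045247708215697 grasp now [0.4889 0.3493 0.3374] tool z [ 0.0013  0.0018 -1.    ]
rel y 0.016390409925560567 z 0.22237003844534048
1.4470840614175575
[[-0.0168, -0.0006], [-0.0168, 0.0007], [-0.0167, 0.002], [-0.0165, 0.0032], [-0.0162, 0.0045], [-0.0159, 0.0057], [-0.0154, 0.0069], [-0.0148, 0.008], [-0.0142, 0.0091], [-0.0134, 0.0102], [-0.0126, 0.0112], [-0.0117, 0.0121], [-0.0108, 0.013], [-0.0097, 0.0137], [-0.0087, 0.0144], [-0.0075, 0.0151], [-0.0064, 0.0156], [-0.0052, 0.016], [-0.0039, 0.0164]]
```

```bash
python3 -m jog '0 0 -.0168 -.0006 0;0 0 -.0168 .0007 0;0 0 -.0167 .002 0;0 0 -.0165 .0032 0;0 0 -.0162 .0045 0;0 0 -.0159 .0057 0;0 0 -.0154 .0069 0;0 0 -.0148 .008 0;0 0 -.0142 .0091 0' 
python3 -m jog '0 0 -.0134 .0102 0;0 0 -.0126 .0112 0;0 0 -.0117 .0121 0;0 0 -.0108 .013 0;0 0 -.0097 .0137 0;0 0 -.0087 .0144 0;0 0 -.0075 .0151 0;0 0 0 0 0;0 0 0 0 0'
python3 - <<'E'
from h import *
go([.467,.1168,.1585],85.4)
E
```

```text
t: 40.4
tool_pos: [0.4764, 0.2055, 0.3626]
orientation: [-0.125, -3.138, -0.002]
force: [-4.2, 3.8, 0.4]
opening: 0.009
gripper_force: 30.0
t: 41.15
tool_pos: [0.4704, 0.1308, 0.2708]
orientation: [-0.128, -3.136, 0.002]
force: [-0.3, -0.5, -10.8]
opening: 0.009
gripper_force: 30.0
shift tool mm [  1.9173 -14.1152  47.2992] turn -0.06622910756644274 grasp now [0.4702 0.1308 0.2058] tool z [-0.0031 -0.0012 -1.    ]
```

```bash
python3 -m jog '0 0 -.0055 .0145 0;0 0 -.0045 .0145 0;0 0 -.0035 .012 0;0 0 -.001 .006 0;0 0 0 0 0;0 0 0 0 0' 
python3 - <<'E'
from h import *
go([.467,.1168,.1585],85.4)
E
```

```text
t: 41.65
tool_pos: [0.4695, 0.117, 0.225]
orientation: [-0.126, -3.137, 0.002]
force: [-3.8, -2.2, -8.2]
opening: 0.009
gripper_force: 30.0
shift tool mm [ 2.3225 -0.288   1.5364] turn -0.006257880443399699 grasp now [0.4693 0.1169 0.16  ] tool z [-0.0021 -0.001  -1.    ]
```

```bash
python3 -m jog '0 0 0 .001 0;0 0 0 .001 0;0 0 0 0 0;0 0 0 0 0'; python3 -m jog '0 0 0 .001 0;0 0 0 .001 0;0 0 0 0 0;0 0 0 0 0'
```

```text
t: 41.98
tool_pos: [0.4695, 0.117, 0.2248]
orientation: [-0.126, -3.137, 0.002]
force: [-11.8, -3.2, 7.0]
opening: 0.009
gripper_force: 30.0
t: 42.32
tool_pos: [0.4696, 0.117, 0.2247]
orientation: [-0.126, -3.138, 0.002]
force: [-20.2, -4.7, 22.1]
opening: 0.0089
gripper_force: 30.0
```

```bash
python3 -m jog '.4 0 0 -.003 0;.4 0 0 0 0;.4 0 0 0 0;.4 0 0 -.03 0;.4 0 0 -.03 0;.4 -.036 .0095 0 0;.4 -.036 .0095 0 0;.4 -.036 .0094 0 0;.4 0 0 0 7;.4 0 0 0 7'>/dev/null
python3 -m jog '.4 0 0 0 7;.4 0 0 0 7;.4 0 0 0 7;.4 0 0 0 7;.4 0 0 0 7;.4 0 0 0 7;.4 0 0 0 7;.4 0 0 0 7;.4 0 0 0 7;.4 0 0 0 6' >/dev/null
python3 -m jog '.4 0 0 0 0;.4 0 0 0 0'
python3 - <<'E'
from h import *
go([.5795,.1365,.155],-4.6)
E
```

```text
t: 44.15
tool_pos: [0.5803, 0.1369, 0.2845]
orientation: [2.17, 2.271, 0.001]
force: [-0.9, -0.1, 0.1]
opening: 0.0375
gripper_force: 0.0
shift tool mm [-0.339  -0.9089 64.514 ] turn 7.191208859822339 grasp now [0.5804 0.1369 0.2195] tool z [ 0.0006  0.0001 -1.    ]
```

```bash
python3 -m jog '.4 0 -.001 .02 3.5;.4 0 0 .02 3.5;.4 0 0 .016 0;.4 0 0 .008 0;.4 0 0 0 0;.4 0 0 0 0' 
python3 -m jog '0 0 0 0 0;0 0 0 0 0;0 0 0 0 0;0 0 0 0 0;0 0 0 0 0;0 0 0 0 0' 25
python3 -m jog '0 0 0 0 5;0 0 0 0 6;0 0 0 0 6;0 0 0 0 6;0 0 0 0 6;0 0 0 0 6;0 0 0 0 6;0 0 0 0 6;0 0 0 0 6;0 0 0 0 6' 
python3 -m jog '0 0 0 0 6;0 0 0 0 6;0 0 0 0 6;0 0 0 0 6;0 0 0 0 4;0 0 0 0 3;0 0 0 0 0;0 0 0 0 0' 
python3 - <<'E'
from h import *
go([.5795,.1365,.155],-94.6)
print(robot.read_state()["wrist_torque"])
E
```

```text
t: 44.65
tool_pos: [0.5791, 0.1367, 0.2205]
orientation: [-2.307, -2.133, 0.0]
force: [-0.2, -0.3, -0.0]
opening: 0.0374
gripper_force: 0.0
t: 45.15
tool_pos: [0.5801, 0.1366, 0.2212]
orientation: [2.307, 2.129, 0.004]
force: [6.0, -0.6, -0.5]
opening: 0.0093
gripper_force: 25.0
t: 45.98
tool_pos: [0.5795, 0.1371, 0.2211]
orientation: [-3.06, -0.71, -0.003]
force: [1.9, 1.4, 1.9]
opening: 0.0093
gripper_force: 25.0
t: 46.65
tool_pos: [0.5794, 0.1375, 0.2211]
orientation: [-3.138, 0.123, -0.002]
force: [1.8, 6.4, 2.2]
opening: 0.0093
gripper_force: 25.0
shift tool mm [0.1128 1.0917 1.1417] turn 0.12485077413025181 grasp now [0.5795 0.1376 0.1561] tool z [ 0.0014  0.0014 -1.    ]
[ 0.9637 -0.0807  0.0641]
```

```bash
python3 -m jog '0 0 0 0 1;0 0 0 0 1;0 0 0 0 0'
python3 -m jog '.4 0 0 0 -1;.4 0 0 0 0;.4 0 0 0 0;.4 0 0 -.03 0;.4 0 0 -.04 0;.4 0 0 -.04 0;.4 0 0 -.04 0;.4 0 0 -.04 0;.4 -.03 -.03 0 0;.4 -.03 -.03 0 0' >/dev/null
python3 -m jog '.4 -.03 -.03 0 0;.4 -.03 -.03 0 0;.4 -.03 -.03 0 0;.4 -.03 -.03 0 0;.4 -.03 -.03 0 0;.4 -.03 -.03 0 0;.4 -.03 -.03 0 0;.4 -.02 -.02 0 0;.4 0 0 0 0;.4 0 0 0 0'
python3 - <<'E'
from h import *
a=robot.read_camera("top")["color"][130:310,120:480]; b=robot.read_camera("scene")["color"][130:280,180:400]
A=cv2.resize(a,(600,300),interpolation=cv2.INTER_CUBIC); B=cv2.resize(b,(440,300),interpolation=cv2.INTER_CUBIC)
B=np.hstack([B,np.zeros((300,160,3),np.uint8)])
cv2.imwrite("pics/f1.png",np.vstack([A,B])[:,:,::-1])
E
```

```text
t: 46.9
tool_pos: [0.5794, 0.1375, 0.2211]
orientation: [-3.135, 0.178, -0.002]
force: [1.2, 4.4, 4.4]
opening: 0.0093
gripper_force: 25.0
t: 48.57
tool_pos: [0.322, 0.449, 0.4098]
orientation: [3.137, -0.148, -0.001]
force: [-0.1, 0.7, -0.0]
opening: 0.0374
gripper_force: 0.0
```

View pics/f1.png

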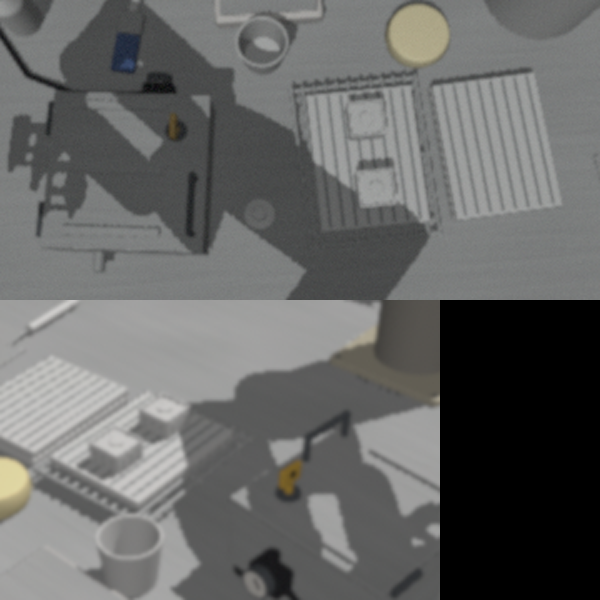

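The panel is shut with the key in line with the handle, and both moulds stand well inside board3 on the rack. The stack and bystanders are where they were.

```bash
python3 - <<'E'
from h import *
c=robot.read_camera("top");hsv=cv2.cvtColor(c["color"],cv2.COLOR_RGB2HSV)
mk=((hsv[:,:,1]>110)&(hsv[:,:,0]<30)).astype(np.uint8); mk[:180]=0;mk[240:]=0;mk[:,:200]=0;mk[:,250:]=0
a=np.argwhere(mk)[:,::-1]; print("key",a.min(0),a.max(0))
f=lambda p:np.array(p)*.6+[120,130]
print(ray(c,f([(305,95),(416,82),(430,222),(321,230)]),.0405)[:,:2], ray(c,f([(366,118),(376,188)]),.0745)[:,:2])
print(robot.close_job())
E
```

```text
key [222 199] [225 212]
[[ 0.6427 -0.0598]
 [ 0.6532 -0.2396]
 [ 0.4286 -0.2392]
 [ 0.4265 -0.0698]] [[ 0.5918 -0.1497]
 [ 0.4825 -0.1556]]
the job is handed in; nothing more can be done
None
```

I handed in the job after about 49 s of robot time: the top board lies wholly on the rack, the two moulds that were in the press stand on it, and the panel is shut with its key back at locked (judged from the pictures, not by tugging the panel); nothing else in the pictures has moved.

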